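Set the address switches of a microscope stage controller

TASK

Set the six little address switches in the well of the microscope's stage controller, using the orange setting tool and not the gripper. Counted from the white dot they must read on, off, on, on, off, on (on = leaning towards the green line). The tool has been left lying on the bench: first put it tip down and fully home in its sloping holder and let go, so that you can take it again by the end of its handle and reach into the well with it upright; when the switches are set, return it fully home to the holder; leave the lens parts and the oil bottle alone.

Things in the scene. Friction and masses are not known exactly. Their poses are not given: they have to be found in the camera images.
- tool_mid (a point): Middle of the setting tool's square orange handle (80 long, 14 x 14 mm, black band near its end), on the tool's axis. x axis: along the tool towards the tip, 93 mm from here; y, z square to the handle's flats. The tool weighs 30 to 55 g. At the start it lies on the bench on a flat (axis 7 mm up), tip pointing roughly to the robot's right (-y).
- tool_tip (a point): Tip of the tool, on its axis; axes as tool_mid. In front of the handle comes a black nose 18 mm long (13 to 6 mm diameter), then a round steel shaft of 4 mm diameter, 35 mm long, that ends here. The tool is 133 mm long overall.
- holder_mouth (a point): Centre of the mouth of the holder's aluminium sleeve, 72 mm above the bench, opening upwards and roughly to the robot's left (+y). x axis: down into the sleeve, 45 degrees below level; y level. A tool put in tip first goes down until its square handle seats in the cone: the handle's middle is then about 21 mm outside the mouth and, as the tool sags some 6 degrees, 6 mm below the x axis; the tip is clear of the foot.
- holder: Tool holder, fixed to the bench: a dark foot 100 (x) x 75 (y) x 10 mm with a sloping conical sleeve, 55 mm long, open at both ends; inner diameter 30 mm at the mouth and 6.5 mm at the lower end, outer diameter 35 mm at the mouth. Origin: centre of the foot's underside; the mouth lies 20 mm to the -x side. Push the tool home by hand: on this slope it need not slide down by itself.
- controller: Grey stage controller fixed to the bench, 150 (x) x 220 (y) x 46 mm; origin at the centre of its underside, x pointing roughly away from the robot. On its flat top a joystick (foot 52 mm diameter, 54 mm tall) stands at y = +78 mm and a black knob (48 mm diameter, 28 mm tall) at y = -78 mm; between them is the switch well.
- bank (a point): Centre of the switch well's opening, level with the controller's top, 46 mm above the bench. Well: 32 (x) x 72 (y) x 16 mm deep. x axis: towards the green line = ON. Six switches side by side, 10 mm apart, hinged on x = 0 at the well's bottom: switch 1 at y = +25 mm (end with the white dot), 2 at +15, 3 at +5, 4 at -5, 5 at -15, 6 at -25. Their tops stay 2 mm below the opening.
- sw1 (a joint): Switch 1: a white paddle 5 mm wide (y), 2.5 mm thick, 14 mm tall from its hinge at the well's bottom. 0 rad = OFF, leaning 25 degrees to -x of the bank; 0.87 rad = ON, leaning 25 degrees to +x, the green line; at 0.44 it stands straight. It snaps over centre: pushed past upright it jumps to that end and stays (about 0.5 N at its top).
- sw2 (a joint): Switch 2, made like switch 1: 0 rad = OFF, 0.87 rad = ON.
- sw3 (a joint): Switch 3, made like switch 1: 0 rad = OFF, 0.87 rad = ON.
- sw4 (a joint): Switch 4, made like switch 1: 0 rad = OFF, 0.87 rad = ON.
- sw5 (a joint): Switch 5, made like switch 1: 0 rad = OFF, 0.87 rad = ON.
- sw6 (a joint): Switch 6, made like switch 1: 0 rad = OFF, 0.87 rad = ON.
- objective: Steel microscope objective standing on the bench, 29 mm diameter, 46 mm tall; origin at the centre of its underside. Not to be disturbed.
- eyepiece: Black eyepiece standing on the bench, 34 mm diameter, 50 mm tall; origin at the centre of its underside. Not to be disturbed.
- oil: Small amber oil bottle, 26 mm diameter, 58 mm tall, standing on the bench; origin at the centre of its underside. Not to be disturbed.
Mind the look-alikes: they are no part of the job. Of the things like the part that bears tool_mid, leave any that is red; of the rest the smaller one is meant.

How it is judged:
By the outcome, as a careful person would: the job done as asked, in the order asked, and still so for the second after the job is handed in, with the robot touching nothing.
It also fails if it takes over 64 s, if anything falls off the work surface, if the arm or the gripper's body presses on something with over 40 N, if the wrist force passes 120 N, or if a joint passes its speed limit or range.

ROBOT

A 6-joint arm with a two-finger parallel gripper is mounted at the origin on the work surface. World frame = base frame: x ahead of the robot, y to its left, z up, the work surface at z = 0. Lengths are in m, angles in rad, forces in N, time in s.
With the tool pointing down it reaches from about 0.2 to 0.875 m from the base axis. Payload 3.4 kg.
Tool frame: the origin (TCP) lies on the centre line of the jaws, within the pads' length; the fingertips stand 19 mm ahead of it and the grasp point (between the pads) is the TCP; x points along the fingers, z is the direction in which the jaws open and shut, and the axes are right-handed (so a half turn about x gives the same grasp; the last joint's range is limited). The gripper opens to 94 mm and grips with 3 to 60 N. Pads are 16 mm wide; open, the fingers measure 119 mm over their backs; the gripper's body (75 mm by 177 mm) begins 78 mm behind the grasp point.
Start: joints at [-1.396, 0.276, 1.505, -0, 1.361, -0.121], TCP at [0.168, -0.55, 0.196] pointing down, gripper open.
Joint ranges: [-2.89, 2.89], [-0.75, 2.08], [0.22, 2.7], [-1.18, 4.32], [0.11, 2.71], [-2.7, 2.7]. Speed limits (rad/s): [2.57, 2.57, 3.14, 3.14, 3.14, 3.14].

INTERFACE

Orientations are given as [roll, pitch, yaw] about the fixed x, y, z axes, in that order (R = Rz(yaw) Ry(pitch) Rx(roll)).
In Python, from plant import r, set_gripper, kinematics, viewer, order gives the robot as it stands. The module is installed in compiled form; this text tells all that it offers. Calls block until the motion is done:
- r.goto(position, orientation): joint-space move of the TCP to a pose.
- r.servo_line(position, attitude=None, speed=0.15): straight line of the TCP; attitude=None keeps the orientation; speed is the mean speed in m/s.
- r.movej(angles): joint-space move.
- set_gripper(opening, squeeze=None): opening from 0.0 (shut) to 1.0 (fully open); squeeze is the grip in N (None keeps the last); returns when the fingers have stopped.
- r.sleep(seconds).
- kinematics.solve_ik(position, orientation): joint angles nearest the present ones, or None.
- r.sense(): the state.
- viewer.grab_frame(name): name is "scene" or "top" or "wrist"; returns a dict with "color" (384x512x3 uint8, red, green, blue), "fx", "fy", "cx", "cy" (pixels), "R" (3x3) and "t" (3): a world point X has camera coordinates R X + t. Camera axes: x right, y down, z forward; pixel columns grow to the right and rows downward; lengths in m; the calibration is good to about 2 mm. A picture is of the moment at which its call begins. There is no depth.
A pose or a line that the arm cannot do raises r.IKError and nothing moves.
- order.hand_in(): hands the job in, once; it reports no verdict.
The state is a dict: "clock": time; "joint_pos": joint angles; "qd": joint speeds; "joint_torque": joint torques, N m; "position": TCP position; "orientation": TCP orientation; "wrist_force": force on the tool from outside, world axes, zero at the start; "wrist_torque": the same for the moment, N m; "gripper_width": opening from 0.0 (shut) to 1.0 (fully open).
Only numpy, scipy, OpenCV 4.12 (cv2) and the standard library are available. Lean on these libraries where they do the work, as an engineer would, in place of code of your own. Each camera call takes 0.05 s, during which the arm holds its last target. There are 200 camera calls.

## Working session

There is one attempt and no reset: what is moved stays moved. The work goes in short steps, each a Python script; the robot and the scene stay as the last script left them, time stands still between calls to the robot, and variables do not carry over. Pictures are saved under pics/ and viewed, about 8 in all and at most 12, crops included, and the job is handed in when it is done.

```bash
mkdir -p pics
python3 - <<'E'
from plant import r,viewer
import cv2,pickle
d={n:viewer.grab_frame(n) for n in("scene","top","wrist")}
pickle.dump(d,open("f0.pkl","wb"))
for n in d:
    cv2.imwrite(f"pics/{n}0.png",cv2.resize(d[n]["color"][:,:,::-1],(800,600),interpolation=cv2.INTER_CUBIC))
    print(n,d[n]["fx"],d[n]["cx"],d[n]["cy"],d[n]["R"],d[n]["t"])
s=r.sense();print(s)
E
```

```text
scene 470.57705823583564 257.4600380172008 189.42011912984856 [[-0.7754494   0.63140837  0.00130181]
 [ 0.35815756  0.44155892 -0.82264748]
 [-0.52000133 -0.63745524 -0.56855029]] [ 0.42243617 -0.14569474  1.81153997]
top 424.3855185961917 251.08627848475808 189.0572817812033 [[ 3.33552424e-03 -9.99831533e-01 -1.80493634e-02]
 [-9.84595028e-01 -1.28226226e-04 -1.74850264e-01]
 [ 1.74818493e-01  1.83545308e-02 -9.84429584e-01]] [0.02558328 0.57411506 1.0884677 ]
wrist 269.1590289303333 253.2344239254556 189.15172076626334 [[ 0.29133623 -0.95661823 -0.00218119]
 [-0.92961056 -0.28364762  0.23530455]
 [-0.22571532 -0.06652508 -0.97191924]] [-0.57473629 -0.02272789  0.39271146]
{'clock': 0.15, 'joint_pos': array([-1.39602021e+00,  2.76437352e-01,  1.50580042e+00, -7.78811761e-06,
        1.36067476e+00, -1.20988781e-01]), 'qd': array([ 1.58491858e-04, -1.33149869e-03, -4.16982473e-03, -9.78054029e-04,
        1.03469145e-03, -3.19068934e-05]), 'joint_torque': array([ 5.81520508e-04, -4.04927194e+01, -2.37433237e+01,  6.99784909e-02,
        3.15459981e-02, -8.30301451e-05]), 'position': array([ 0.16752225, -0.54962592,  0.19582721]), 'orientation': array([3.02637306, 1.56947643, 1.75134326]), 'wrist_force': array([-0.83575765, -0.52337916, -0.93442472]), 'wrist_torque': array([0.02539728, 0.0011396 , 0.00961828]), 'gripper_width': 1.0026347904553738}
```

View pics/top0.png

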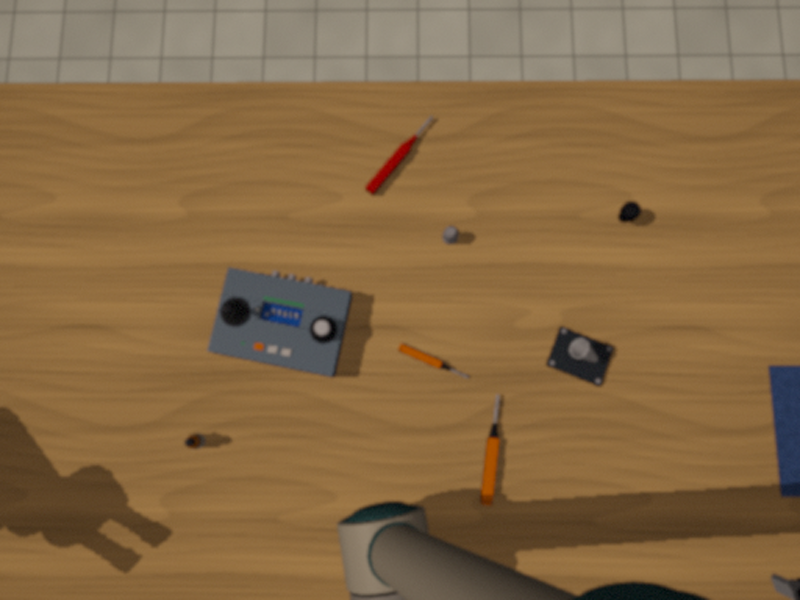

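View pics/scene0.png

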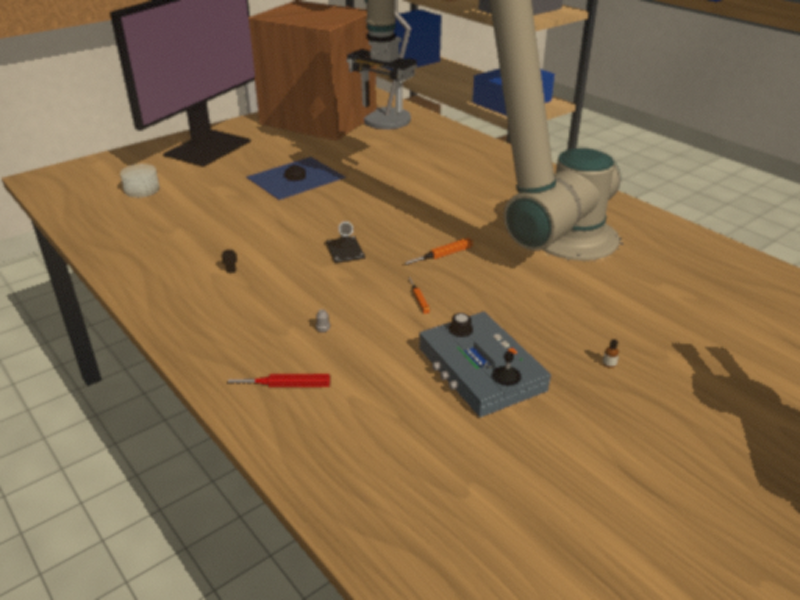

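Both pictures show the same layout. In the top view, the tool look-alikes are the red one at (400,155), the large orange one at (490,460) and the small orange one at (430,357). The description picks the small orange. The holder is at (580,355), with its mouth near (580,348), and the controller is at (280,322) with its well at (282,313). Next I'll take close views with the wrist camera.

```bash
cat > h.py <<'E'
import numpy as np, cv2, pickle
from scipy.spatial.transform import Rotation as Ro
def px2w(f,u,v,z):
    K=np.array([(u-f["cx"])/f["fx"],(v-f["cy"])/f["fy"],1]); R=np.array(f["R"]);t=np.array(f["t"])
    d=R.T@K; c=-R.T@t
    return c+d*(z-c[2])/d[2]
def w2px(f,X):
    p=np.array(f["R"])@X+f["t"]; return p[:2]/p[2]*f["fx"]+[f["cx"],f["cy"]]
def rpy(x,z):
    "orientation with tool x axis along x, jaw axis along z (orthogonalised)"
    x=np.array(x,float);x/=np.linalg.norm(x);z=np.array(z,float);z-=x*(z@x);z/=np.linalg.norm(z)
    return Ro.from_matrix(np.column_stack([x,np.cross(z,x),z])).as_euler("xyz")
E
python3 - <<'E'
from h import *
from plant import r,viewer,kinematics
d=pickle.load(open("f0.pkl","rb"));f=d["top"]
for n,u,v,z in [("handle end",401,347,.007),("tip",468,377,.007),("mouth",578,347,.072),("foot TL",563,329,.01),("TR",613,347,.01),("BR",600,384,.01),("BL",549,365,.01),("well",282,313,.046),("oil",194,441,.03),("obj",450,236,.03),("eyep",628,212,.03)]:
    print(n,px2w(f,u/1.5625,v/1.5625,z).round(3))
w=d["wrist"];c=-np.array(w["R"]).T@w["t"];s=r.sense()
M=Ro.from_euler("xyz",s["orientation"]).as_matrix()
print("cam in tcp",M.T@(c-s["position"]),"\n",(np.array(w["R"])@M).round(3), M.round(3))
E
```

```text
handle end [0.49  0.012 0.007]
tip [ 0.437 -0.105  0.007]
mouth [ 0.484 -0.281  0.072]
foot TL [ 0.521 -0.273  0.01 ]
TR [ 0.49  -0.358  0.01 ]
BR [ 0.426 -0.332  0.01 ]
BL [ 0.458 -0.246  0.01 ]
well [0.544 0.217 0.046]
oil [0.327 0.362 0.03 ]
obj [ 0.685 -0.075  0.03 ]
eyep [ 0.728 -0.392  0.03 ]
cam in tcp [-0.18994147  0.07021708  0.00075123] 
 [[ 0.001 -0.     1.   ]
 [-0.235 -0.972  0.   ]
 [ 0.972 -0.235 -0.001]] [[-0.     0.957  0.291]
 [ 0.001  0.291 -0.957]
 [-1.     0.    -0.001]]
```

Run:
```python
from h import *
from plant import r,viewer,kinematics
h=np.array([-.38,-.925,0]); perp=np.array([h[1],-h[0],0])
h/=np.linalg.norm(h)
t0=r.sense()["clock"]
fs={}
# feasibility
for nm,p,x,z in [("grip",[.465,-.045,.007],[0,0,-1],perp),("ins45",[.5,-.22,.1],(-h-[0,0,1]),perp),("coax",[.51,-.22,.12],h*np.cos(.68)-np.array([0,0,np.sin(.68)]),perp),("bank",[.544,.217,.15],[0,0,-1],[0,1,0]),("bank2",[.544,.217,.15],[0,0,-1],[1,0,0])]:
    for sg in(1,-1): print(nm,sg,kinematics.solve_ik(np.array(p),rpy(x,np.array(z)*sg)))
r.goto(np.array([.46,-.16,.17]),rpy([0,0,-1],-perp if False else [0,-1,0]))
fs["a"]=viewer.grab_frame("wrist")
r.goto(np.array([.53,.217,.17]),rpy([0,0,-1],[0,-1,0]))
fs["b"]=viewer.grab_frame("wrist")
pickle.dump(fs,open("f1.pkl","wb"))
for n in fs: cv2.imwrite(f"pics/w1{n}.png",cv2.resize(fs[n]["color"][:,:,::-1],(800,600),interpolation=cv2.INTER_CUBIC))
s=r.sense();print(s["clock"]-t0,s["joint_pos"])
```

```text
grip 1 None
grip -1 [-2.45578969e-01  3.11928006e-01  2.00343929e+00 -4.44089210e-16
  8.26225354e-01  1.44212193e-01]
ins45 1 [-0.99828772  0.52418404  1.68546529  0.62234731  1.47350187  2.2940374 ]
ins45 -1 [-0.99828772  0.52418404  1.68546529  0.62234731  1.47350187 -0.84755525]
coax 1 [-0.00347201  0.54947725  1.67058329 -0.81562866  1.42345825 -2.41269353]
coax -1 [-0.00347201  0.54947725  1.67058329 -0.81562866  1.42345825  0.72889912]
bank 1 [ 2.60782084e-01  3.20710830e-01  1.55767304e+00 -4.44089210e-16
  1.26320878e+00 -1.31001424e+00]
bank -1 [ 2.60782084e-01  3.20710830e-01  1.55767304e+00 -4.44089210e-16
  1.26320878e+00  1.83157841e+00]
bank2 1 [ 2.60782084e-01  3.20710830e-01  1.55767304e+00 -4.44089210e-16
  1.26320878e+00  2.60782084e-01]
bank2 -1 None
3.3000000000000003 [ 2.65088892e-01  2.88044569e-01  1.55445842e+00 -6.53719622e-04
  1.29916365e+00  1.83770110e+00]<sys>:0: UserWarning: Gimbal lock detected. Setting third angle to zero since it is not possible to uniquely determine all angles.
```

View pics/w1a.png

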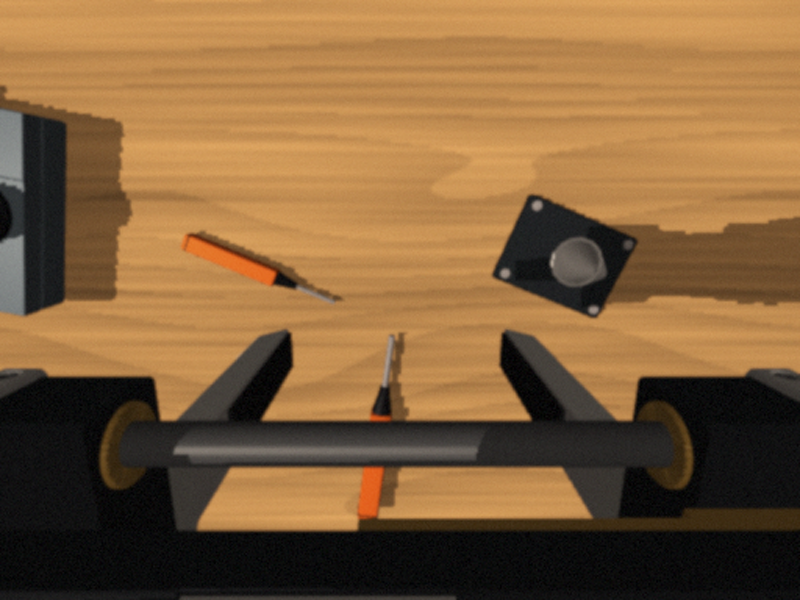

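View pics/w1b.png

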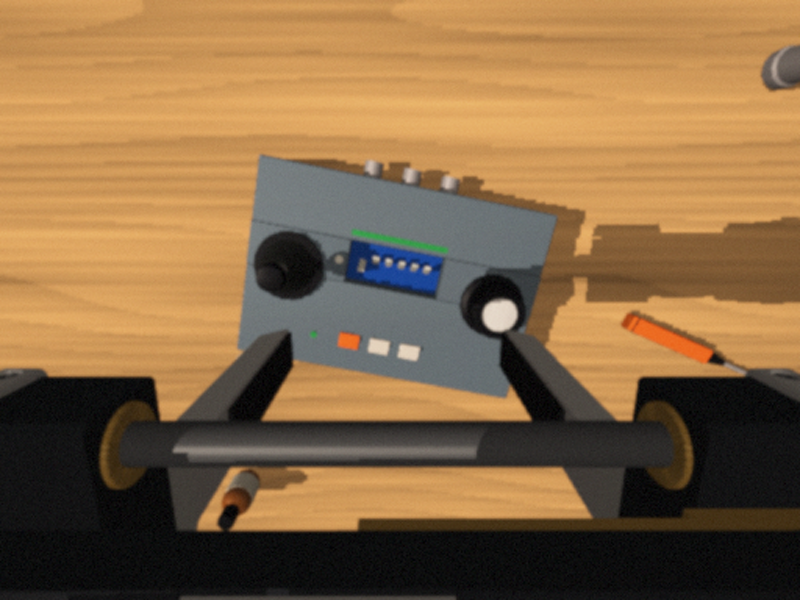

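The wide wrist views show the small orange tool from (185,240) to (340,299), the holder sleeve at (578,262), and the well at (395,268) with the green line on the far side. I'll enlarge the tool, holder and well together in one picture.

Run:
```python
from h import *
fs=pickle.load(open("f1.pkl","rb"))
def crop(n,u0,v0,w,h,k): return cv2.resize(fs[n]["color"][v0:v0+h,u0:u0+w,::-1],None,fx=k,fy=k,interpolation=cv2.INTER_CUBIC)
A=crop("a",112,140,110,60,4); B=crop("a",310,120,100,90,4); C=crop("b",205,140,88,56,8)
# mosaic: A at (0,0) ; B at (400? )
W=np.zeros((600,800,3),np.uint8)
A=A[:, :400];W[:240,:400]=A
W[:360,400:800]=B
C=cv2.resize(fs["b"]["color"][140:196,205:298,::-1],None,fx=4.3,fy=4.3,interpolation=cv2.INTER_CUBIC)[:240,:400]
W[360:360+C.shape[0],:C.shape[1]]=C
cv2.imwrite("pics/mos.png",W)
```

```text
(no output)
```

View pics/mos.png

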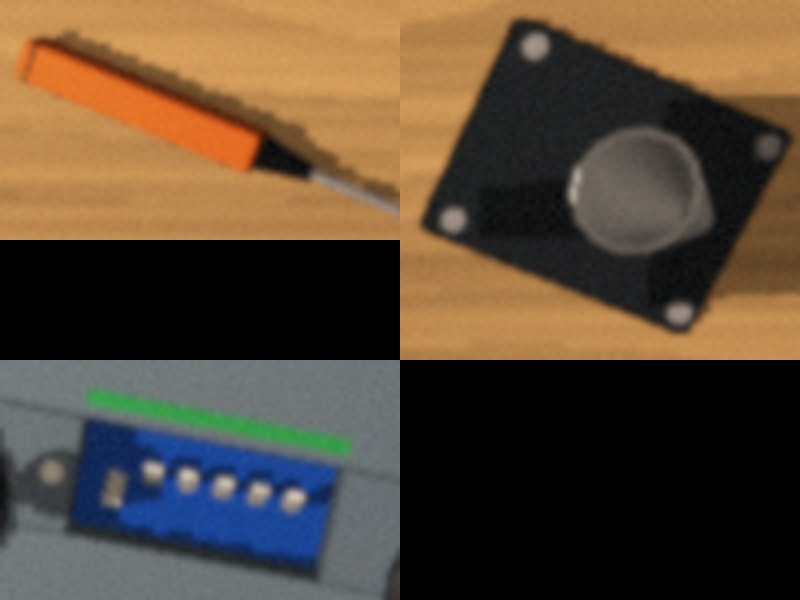

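Run:
```python
from h import *
fs=pickle.load(open("f1.pkl","rb"));a=fs["a"];b=fs["b"]
pA=lambda x,y,z:px2w(a,112+x/4-.4,140+y/4-.4,z)
pB=lambda x,y,z:px2w(a,310+(x-400)/4-.4,120+y/4-.4,z)
pC=lambda x,y,z:px2w(b,205+x/4.3-.4,140+(y-360)/4.3-.4,z)
np.set_printoptions(precision=4,suppress=True)
e=pA(27,60,.014);n=pA(256,152,.014);tip=px2w(a,340/1.5625,299/1.5625,.007)
print("tool",e,n,np.linalg.norm(n-e),np.degrees(np.arctan2(*(n-e)[1::-1])),"tip",tip,np.linalg.norm(tip-e))
m=pB(636,190,.072);print("mouth",m)
cs=np.array([pB(*p,.010) for p in [(517,20),(788,130),(690,330),(425,225)]]);print(cs,"centre",cs.mean(0))
print([np.linalg.norm(cs[i]-cs[i-1]) for i in range(4)])
hx=(cs[1]-cs[0]+cs[2]-cs[3]);hx/=np.linalg.norm(hx);print("holder x",hx,np.degrees(np.arctan2(hx[1],hx[0])),"mouth pred",cs.mean(0)-.02*hx)
w=np.array([pC(*p,.046) for p in [(85,418),(342,465),(318,575),(68,528)]]);print(w,"bank",w.mean(0))
print([np.linalg.norm(w[i]-w[i-1]) for i in range(4)])
bx=(w[0]-w[3]+w[1]-w[2]);by=(w[0]-w[1]+w[3]-w[2]);print(np.degrees([np.arctan2(bx[1],bx[0]),np.arctan2(by[1],by[0])-np.pi/2]))
yaw=np.arctan2(by[1],by[0])-np.pi/2
bx=np.array([np.cos(yaw),np.sin(yaw),0]);by=np.array([-bx[1],bx[0],0]);c=w.mean(0)
obs=[(115,488),(152,472),(188,478),(224,486),(259,492),(293,498)]
for i in range(6):
    o=[]
    for s in(-1,1):
        X=c+by*(.025-.01*i)+bx*s*.0059+np.array([0,0,-.0035]);q=w2px(b,X);o.append(((q-[205,140]+.4)*4.3+[0,360]).round(0))
    print(i+1,"off",o[0],"on",o[1],"obs",obs[i])
# top-camera controller check
```

```text
tool [0.4922 0.0124 0.014 ] [ 0.4621 -0.0591  0.014 ] 0.07751972488261684 -112.86494932664074 tip [ 0.4417 -0.1125  0.007 ] 0.13489310200553006
mouth [ 0.4849 -0.2854  0.072 ]
[[ 0.5294 -0.2691  0.01  ]
 [ 0.4947 -0.3594  0.01  ]
 [ 0.4273 -0.3352  0.01  ]
 [ 0.4635 -0.2436  0.01  ]] centre [ 0.4788 -0.3018  0.01  ]
[np.float64(0.07066256920564942), np.float64(0.09672422049899163), np.float64(0.07159562589527221), np.float64(0.09853347471092418)]
holder x [-0.3632 -0.9317  0.    ] -111.2972555634304 mouth pred [ 0.486  -0.2832  0.01  ]
[[0.5676 0.2493 0.046 ]
 [0.5547 0.1795 0.046 ]
 [0.5238 0.1854 0.046 ]
 [0.5373 0.2549 0.046 ]] bank [0.5459 0.2173 0.046 ]
[np.float64(0.030811906228123832), np.float64(0.0710034458278015), np.float64(0.03146634356336309), np.float64(0.07072154700563198)]
[-10.5599 -10.7112]
1 off [112. 499.] on [119. 458.] obs (115, 488)
2 off [147. 506.] on [154. 464.] obs (152, 472)
3 off [182. 512.] on [190. 471.] obs (188, 478)
4 off [218. 519.] on [225. 478.] obs (224, 486)
5 off [253. 525.] on [261. 484.] obs (259, 492)
6 off [288. 532.] on [296. 491.] obs (293, 498)
```

Reading the mosaic:
- **Tool:** handle end at (27,60), nose joint at (256,152), with a black line near the end. It measures about 78 mm for the handle and 135 mm overall, so it is the right tool.
- **Holder:** mouth at (636,190).
- **Switches:** 1 is OFF and 2 to 6 are ON, so 1, 2 and 5 must be toggled.

Next I'll grasp the tool and bring it to a pre-insert pose.

```bash
cat >> h.py <<'E'
TA=np.radians(-112.4); TD=np.array([np.cos(TA),np.sin(TA),0]); TM=np.array([.4770,-.0240,.007])
HA=np.radians(-111.3); HD=np.array([np.cos(HA),np.sin(HA),0]); MOUTH=np.array([.4855,-.2842,.072])
UZ=np.array([0,0,1.])
JZ=np.array([-HD[1],HD[0],0])   # jaw axis, level, square to holder axis
def ax(deg): a=np.radians(deg); return HD*np.cos(a)-UZ*np.sin(a)      # tool direction, deg below level
def up(deg): a=np.radians(deg); return HD*np.sin(a)+UZ*np.cos(a)      # square to it, upwards
GB,GO=.005,.0145   # grip point: GB behind handle middle, tool axis GO ahead of TCP
def pose_side(mid,deg): # TCP pose putting handle middle at mid, tool deg below level, gripper above
    return mid-ax(deg)*GB+up(deg)*GO, rpy(-up(deg),JZ)
E
python3 - <<'E' 2>/dev/null
from h import *
from plant import r,viewer,kinematics,set_gripper
tz=np.array([-TD[1],TD[0],0]); o=rpy(-UZ,tz); g=TM-TD*GB+UZ*GO
mid0=MOUTH-ax(45)*(.093+.025)
P,O=pose_side(mid0,45); print("pre",P,kinematics.solve_ik(P,O))
r.goto(g+UZ*.08,o); set_gripper(.42,20)
r.servo_line(g,speed=.12); set_gripper(0,25)
s=r.sense();print(s["gripper_width"],s["position"],g,s["clock"],s["wrist_force"])
r.servo_line(g+UZ*.16,speed=.2)
r.goto(P+UZ*.02,O)
fs={"scene":viewer.grab_frame("scene"),"wrist":viewer.grab_frame("wrist"),"top":viewer.grab_frame("top")};pickle.dump(fs,open("f2.pkl","wb"))
s=r.sense();print(s["gripper_width"],s["position"],P,s["clock"],s["wrist_force"])
f=fs["scene"];q=w2px(f,MOUTH).round().astype(int);print(q)
k=5;a=cv2.resize(f["color"][q[1]-60:q[1]+30,q[0]-40:q[0]+60,::-1],(400,360),interpolation=cv2.INTER_CUBIC)
f=fs["top"];q=w2px(f,MOUTH).round().astype(int);print(q)
b=cv2.resize(f["color"][q[1]-45:q[1]+45,q[0]-70:q[0]+30,::-1],(400,360),interpolation=cv2.INTER_CUBIC)
cv2.imwrite("pics/pre.png",np.hstack([a,b]))
E
```

```text
pre [ 0.51336903 -0.21271964  0.16922718] [-0.9692174   0.46078919  1.59346633  0.62460044  1.59429517 -0.74922894]
0.002867568694591075 [ 0.47890753 -0.01936884  0.02148451] [ 0.47890535 -0.01937727  0.0215    ] 7.4167 [ 0.03355608 -0.34137133  0.61051461]
0.0030827222297689035 [ 0.51375363 -0.20983262  0.18990588] [ 0.51336903 -0.21271964  0.16922718] 9.425 [-0.7777282   0.25709169  0.06405078]
[221 146]
[371 221]
```

View pics/pre.png

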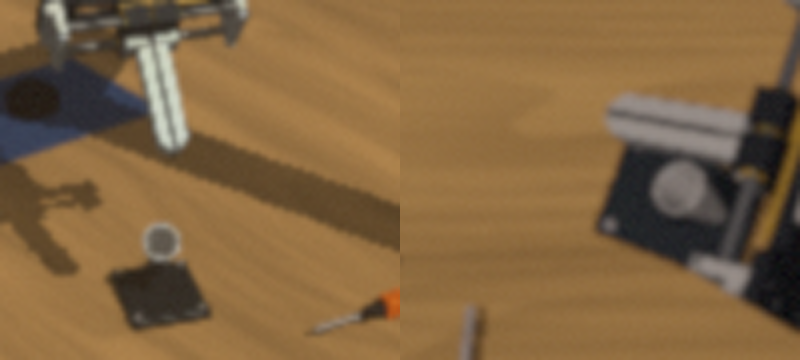

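The gripper closed on nothing (width 0.003), and the tool is not in the jaws. I need to see where it is now.

```bash
python3 - <<'E' 2>/dev/null
from h import *
fs=pickle.load(open("f2.pkl","rb"))
f=fs["top"]; q=w2px(f,TM).round().astype(int);print(q)
a=cv2.resize(f["color"][q[1]-50:q[1]+50,q[0]-50:q[0]+50,::-1],(400,400),interpolation=cv2.INTER_CUBIC)
f0=pickle.load(open("f0.pkl","rb"))["top"]
b=cv2.resize(f0["color"][q[1]-50:q[1]+50,q[0]-50:q[0]+50,::-1],(400,400),interpolation=cv2.INTER_CUBIC)
f=fs["scene"]; q=w2px(f,TM).round().astype(int)
cv2.imwrite("pics/lost.png",np.hstack([a,b]))
E
```

```text
[270 227]
```

View pics/lost.png

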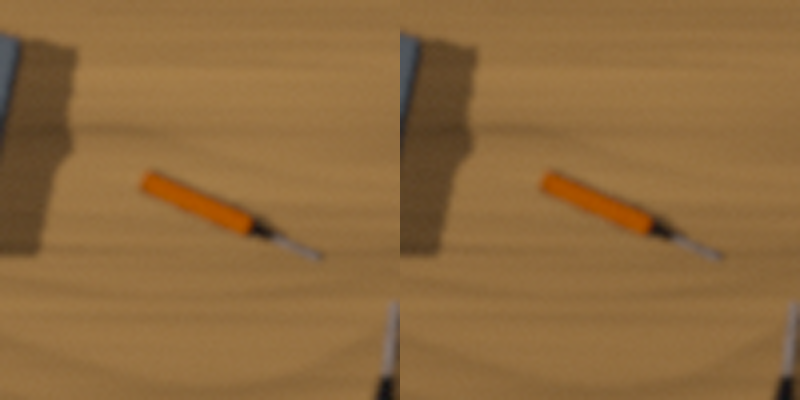

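The tool has not moved, so the jaws must have closed above it. In the earlier wrist image the fingertips also seem shorter than stated. I'll check them in the closed-gripper wrist frame.

```bash
python3 - <<'E' 2>/dev/null
from h import *
from plant import r
fs=pickle.load(open("f2.pkl","rb"));f=fs["wrist"];s=r.sense()
M=Ro.from_euler("xyz",s["orientation"]).as_matrix()
for k in(0,.01,.019):
  for y in(0,.008): print(k,y,(w2px(f,s["position"]+M@[k,y,0])-[180,180])*5)
print(r.sense()["orientation"],rpy(-up(45),JZ), M)
cv2.imwrite("pics/wcl.png",cv2.resize(f["color"][180:300,180:330,::-1],None,fx=5,fy=5,interpolation=cv2.INTER_CUBIC))
E
```

```text
0 0 [353.14553746 196.81914428]
0 0.008 [352.92025554 145.4925517 ]
0.01 0 [353.69123416 174.78804591]
0.01 0.008 [353.48139768 125.66029628]
0.019 0 [354.14088998 156.63435095]
0.019 0.008 [353.94341145 109.33150102]
[1.57071261 0.78579446 1.2029279 ] [1.57079633 0.78539816 1.1990412 ] [[ 2.54194100e-01  2.54317533e-01  9.33117330e-01]
 [ 6.59537010e-01  6.60090061e-01 -3.59572030e-01]
 [-7.07386947e-01  7.06826502e-01  5.91733682e-05]]
```

View pics/wcl.png

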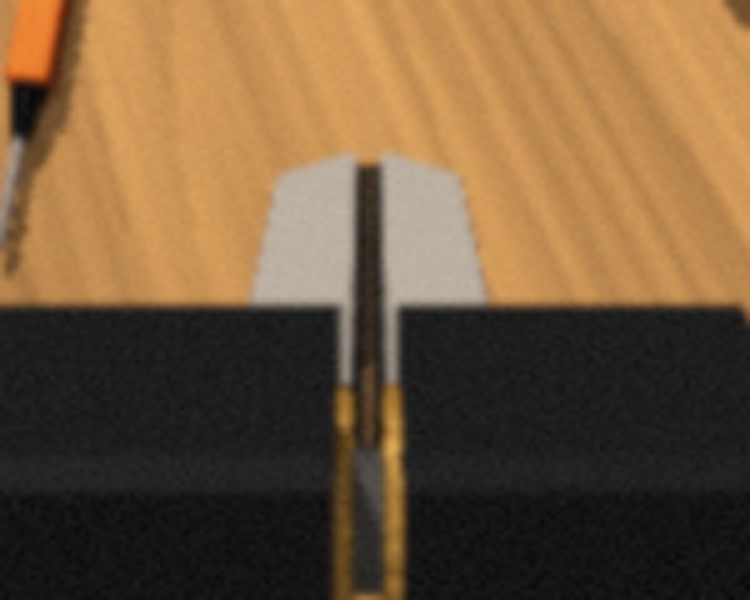

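The closed fingertips appear at row 155, about 24 mm short of where the stated 19 mm would put them. I'll find the bench by a guarded descent instead of trusting that number.

```bash
python3 - <<'E' 2>/dev/null
from h import *
from plant import r,viewer,kinematics,set_gripper
tz=np.array([-TD[1],TD[0],0]); o=rpy(-UZ,tz); g=TM-TD*GB
set_gripper(.42,25)
r.goto(g+UZ*.06,o); r.servo_line(g+UZ*.022,speed=.1)
r.sleep(.1);f0=r.sense()["wrist_force"][2];z=.022
while z>-.02:
    z-=.0015; r.servo_line(g+UZ*z,speed=.03); s=r.sense(); df=s["wrist_force"][2]-f0
    if abs(df)>2: break
print("contact",z,df,s["position"],s["clock"],s["gripper_width"])
E
```

```text
contact -0.017 9.840335953265699 [ 0.47899865 -0.01937068 -0.00878101] 18.2833 0.42143140114167865
```

```bash
python3 - <<'E' 2>/dev/null
from h import *
from plant import r,viewer,kinematics,set_gripper
s=r.sense();print(s["position"],s["wrist_force"],s["clock"])
p=s["position"].copy();p[:2]=(TM-TD*GB)[:2];p[2]=-.0055
r.servo_line(p,speed=.05)
s=r.sense();print(s["position"],s["wrist_force"],s["clock"])
set_gripper(0,25)
s=r.sense();print(s["gripper_width"],s["position"],s["wrist_force"],s["clock"])
p[2]+=.03
r.servo_line(p,speed=.15)
s=r.sense();print(s["gripper_width"],s["position"],s["clock"])
f=viewer.grab_frame("wrist");pickle.dump(f,open("f3.pkl","wb"))
cv2.imwrite("pics/grip.png",cv2.resize(f["color"][120:300,130:370,::-1],None,fx=3.3,fy=3.3,interpolation=cv2.INTER_CUBIC))
E
```

```text
[ 0.47899865 -0.01937068 -0.00878101] [-2.31314609 -0.39139027  9.8286641 ] 18.2833
[ 0.47922594 -0.0194355  -0.00529506] [-0.18219845  0.76562898  0.06626005] 18.5333
0.14642013171319032 [ 0.47880036 -0.01936969 -0.00566127] [-0.06492228 -0.39853833 -0.22017026] 19.05
0.14473895942562517 [ 0.47943985 -0.01947149  0.02482207] 19.4
```

View pics/grip.png

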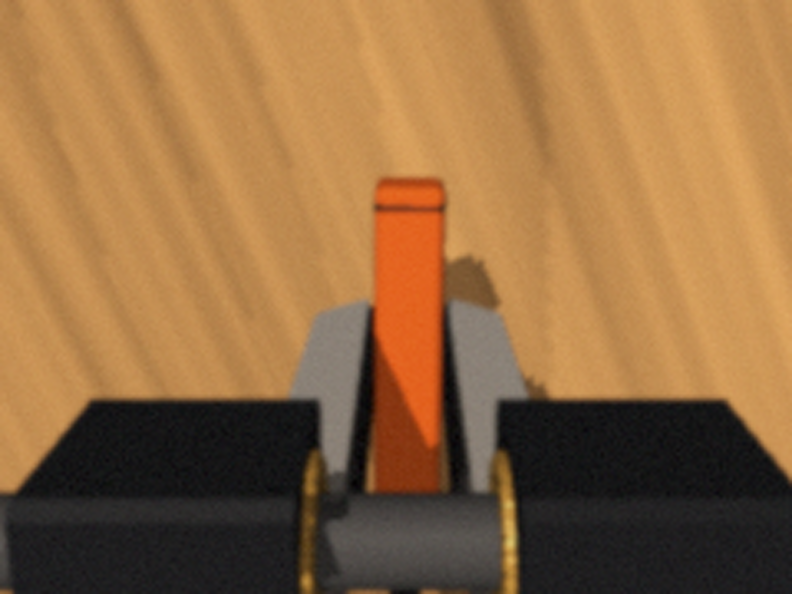

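The tool is gripped: width 0.145 matches the 14 mm handle, with the handle end at (410,180) and the flats square in the jaws. Next I'll find out whether the 28 mm discrepancy sits along the tool axis or in world z, using the 45° frame from before.

```bash
python3 - <<'E' 2>/dev/null
from h import *
np.set_printoptions(precision=4,suppress=True)
w=pickle.load(open("f2.pkl","rb"))["wrist"];c=-np.array(w["R"]).T@w["t"]
M=Ro.from_euler("xyz",[1.57071261,0.78579446,1.2029279]).as_matrix()
print("cam in tcp @45", M.T@(c-np.array([.51375363,-.20983262,.18990588])),"\n",w["R"]@M)
f=pickle.load(open("f3.pkl","rb"));c=-np.array(f["R"]).T@f["t"];print("cam now",c)
E=TM-TD*.04
for z in(.0445,.0165,.0725): print(z,w2px(f,np.array([E[0],E[1],z])))
print("obs",410/3.3+130,180/3.3+120)
print("width 14mm px", 269*.014/ (f["R"]@np.array([E[0],E[1],.0445])+f["t"])[2], "obs",70/3.3)
# holder seen by the 45 deg frame: where would mouth project?
print(w2px(w,MOUTH))
g=pickle.load(open("f2.pkl","rb"))
E
```

```text
cam in tcp @45 [-0.1894  0.0688  0.0019] 
 [[-0.0009 -0.0019  1.    ]
 [-0.2346 -0.9721 -0.002 ]
 [ 0.9721 -0.2346  0.0004]]
cam now [0.5072 0.0436 0.2149]
0.0445 [249.2808 178.2071]
0.0165 [249.7205 170.8611]
0.0725 [248.6775 188.2841]
obs 254.24242424242425 174.54545454545456
width 14mm px 21.692000888534874 obs 21.212121212121215
[251.8538 346.6607]
```

The wrist camera's offset from the TCP is the same at 45° and vertical, and the handle's apparent width fits its known height. So the fingertips are simply shorter than stated, along the tool axis: the tool sits 12.7 mm behind the TCP. The wrist camera also has a lateral bias of about 2 mm, and correcting it brings the mouth to y = -0.2815, matching the top camera. Now the insertion.

```bash
cat >> h.py <<'E'
GO=-.0127; MOUTH=np.array([.4852,-.2815,.072])
E
python3 - <<'E' 2>/dev/null
from h import *
from plant import r,viewer,kinematics,set_gripper
np.set_printoptions(precision=4,suppress=True)
def tgt(d,deg,sag): # handle middle d outside mouth along sleeve axis, sag below it
    return pose_side(MOUTH-ax(45)*d-up(45)*sag,deg)
s=r.sense(); p=s["position"]; r.servo_line(p+UZ*.10,speed=.25)
P,O=tgt(.105,45,0); r.goto(P,O); r.sleep(.1)
f0=r.sense()["wrist_force"]
ok=True
for d,deg,sag,v in[(.06,45,0,.08),(.045,45,0,.05),(.036,44,.0012,.05),(.029,42,.003,.05),(.024,40,.005,.05)]:
    P,O=tgt(d,deg,sag); r.servo_line(P,O,speed=v); s=r.sense(); df=s["wrist_force"]-f0
    M=Ro.from_euler("xyz",O).as_matrix()
    print(d,"F ax/up/lat",df@ax(deg),df@up(deg),df@JZ,"perr",(s["position"]-P)@ax(deg),(s["position"]-P)@up(deg),s["gripper_width"],s["clock"])
    if np.linalg.norm(df)>15: print("stop");break
f=viewer.grab_frame("scene");g=viewer.grab_frame("top")
q=w2px(f,MOUTH).round().astype(int);a=cv2.resize(f["color"][q[1]-45:q[1]+30,q[0]-40:q[0]+60,::-1],(400,300),interpolation=cv2.INTER_CUBIC)
q=w2px(g,MOUTH).round().astype(int);b=cv2.resize(g["color"][q[1]-38:q[1]+37,q[0]-60:q[0]+40,::-1],(400,300),interpolation=cv2.INTER_CUBIC)
cv2.imwrite("pics/ins.png",np.hstack([a,b]))
E
```

```text
0.06 F ax/up/lat -0.5074968919291409 1.1400707422443883 -0.10328873104738845 perr 0.00016347028577252552 6.670958324993874e-05 0.1421782280024537 21.75
0.045 F ax/up/lat -0.3787231124005707 0.544038651253378 0.06100453754079259 perr 0.00018399280791902358 -3.5764084020128994e-05 0.14390084828129937 22.2
0.036 F ax/up/lat -0.9026338524687512 0.5751505202767311 0.7480122799381034 perr 2.7883203997312973e-05 -4.325387137782258e-05 0.1451350495805102 22.5333
0.029 F ax/up/lat -2.1690166590771396 -0.21263025032073224 0.6789901735839853 perr -0.00044250627059495905 -4.533421227193764e-05 0.14933659868838578 22.8333
0.024 F ax/up/lat -0.5979226317215363 0.5881848485855634 -0.7119214670809111 perr -0.0003888416330269858 2.2119100780287676e-05 0.14560622631086043 23.1
```

The insertion went smoothly with low forces. I'll press until it seats, let go, and check.

```bash
python3 - <<'E' 2>/dev/null
from h import *
from plant import r,viewer,kinematics,set_gripper
np.set_printoptions(precision=4,suppress=True)
def tgt(d,deg,sag): return pose_side(MOUTH-ax(45)*d-up(45)*sag,deg)
f0=r.sense()["wrist_force"]; d=.024
while d>.013:
    d-=.002; P,O=tgt(d,39,.006); r.servo_line(P,O,speed=.04); s=r.sense(); df=s["wrist_force"]-f0
    print(round(d,3),df@ax(39),df@up(39),df@JZ,(s["position"]-P)@ax(39),s["clock"])
    if abs(df@ax(39))>5 or np.linalg.norm(df)>12: break
set_gripper(.35)
p=r.sense()["position"]; r.servo_line(p+up(39)*.05,speed=.25)
# back off and look along
P=MOUTH-ax(39)*.25+UZ*.05
r.goto(P,rpy(ax(39),JZ))
s=r.sense();print(s["clock"],s["joint_pos"])
f=viewer.grab_frame("wrist");t=viewer.grab_frame("top");c=viewer.grab_frame("scene");pickle.dump([f,t,c],open("f4.pkl","wb"))
im=[]
for q,F,w in((w2px(f,MOUTH-ax(42)*.03),f,100),(w2px(t,MOUTH),t,50)):
    q=q.round().astype(int);v=max(0,min(384-w,q[1]-w//2));u=max(0,min(512-w,q[0]-w//2));print(u,v)
    im.append(cv2.resize(F["color"][v:v+w,u:u+w,::-1],(400,400),interpolation=cv2.INTER_CUBIC))
cv2.imwrite("pics/seat.png",np.hstack(im))
E
```

```text
0.022 -0.4911939286804724 1.9771519483219282 -0.8005445823005577 0.00016729152362470528 23.45
0.02 -3.4463726679549613 2.958838890196078 -0.9743916209389027 -0.0005438423545732474 23.7
0.018 -3.459936990701288 4.492457822594808 -1.8877925538066775 -0.00073616498491541 23.95
0.016 -6.417888192084944 4.942950447551436 -2.03069140817004 -0.0015177706715258025 24.2
26.3917 [ 0.1737  0.4926  1.3269 -0.7521  1.8112  0.5482]
203 93
345 196
```

View pics/seat.png

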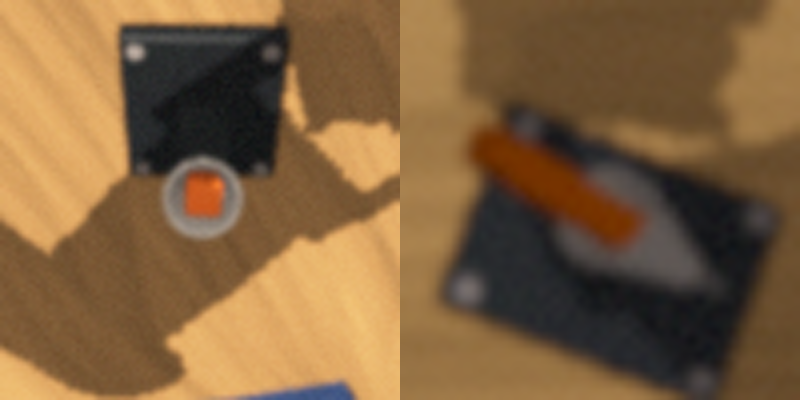

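The tool is seated and upright in the sleeve: handle end at (204,196) inside the ring centred at (202,200), and the top view shows it lying along the sleeve. I'll push on its end with the closed fingers to confirm it is home and to get a reference, then regrasp it coaxially.

```bash
cat >> h.py <<'E'
HOME_END=MOUTH-ax(45)*.021-up(45)*.006-ax(39)*.04
E
python3 - <<'E' 2>/dev/null
from h import *
from plant import r,viewer,kinematics,set_gripper
np.set_printoptions(precision=4,suppress=True)
f=pickle.load(open("f4.pkl","rb"))[0]
a,b=w2px(f,MOUTH),w2px(f,HOME_END);print("pred mouth,end",a,b,"obs",(253.5,143),(254,142), "depth",(f["R"]@HOME_END+f["t"])[2])
O=rpy(ax(39),JZ); S=.008
set_gripper(0,20)
base=HOME_END+ax(39)*S
r.servo_line(base-ax(39)*.015,O,speed=.25); r.sleep(.1)
f0=r.sense()["wrist_force"]; k=-.015
while k<.012:
    k+=.003; r.servo_line(base+ax(39)*k,speed=.05); s=r.sense();df=s["wrist_force"]-f0
    if -df@ax(39)>3: break
print("end contact k",k,"act",(s["position"]-base)@ax(39),df@ax(39),df@up(39),s["clock"])
if -df@ax(39)>3:
    c=s["position"]
    r.servo_line(base+ax(39)*(k-.012),speed=.2)
    set_gripper(.35)
    np.save("contact.npy",c)
s=r.sense();print(s["clock"],s["gripper_width"])
E
```

```text
pred mouth,end [252.7072 140.9548] [252.551  140.9551] obs (253.5, 143) (254, 142) depth 0.4026653944330082
end contact k 0.012 act 0.01216983298344054 -0.619088431066779 -0.03976937742502418 30.5667
30.5667 0.004874854145091949
```

```bash
python3 - <<'E' 2>/dev/null
from h import *
from plant import r,viewer,kinematics,set_gripper
np.set_printoptions(precision=4,suppress=True)
S=.008; base=HOME_END+ax(39)*S; f0=r.sense()["wrist_force"]; k=.012
while k<.027:
    k+=.003; r.servo_line(base+ax(39)*k,speed=.06); s=r.sense();df=s["wrist_force"]-f0
    if -df@ax(39)>2.5: break
print("k",k,"act",(s["position"]-base)@ax(39),df@ax(39),df@up(39),s["clock"])
f=viewer.grab_frame("wrist");pickle.dump(f,open("f5.pkl","wb"))
cv2.imwrite("pics/push.png",cv2.resize(f["color"][120:280,150:350,::-1],None,fx=4,fy=3.75,interpolation=cv2.INTER_CUBIC))
E
```

```text
k 0.015 act 0.014561408835422195 -4.219456737362948 0.5003552083012595 30.8167
```

View pics/push.png

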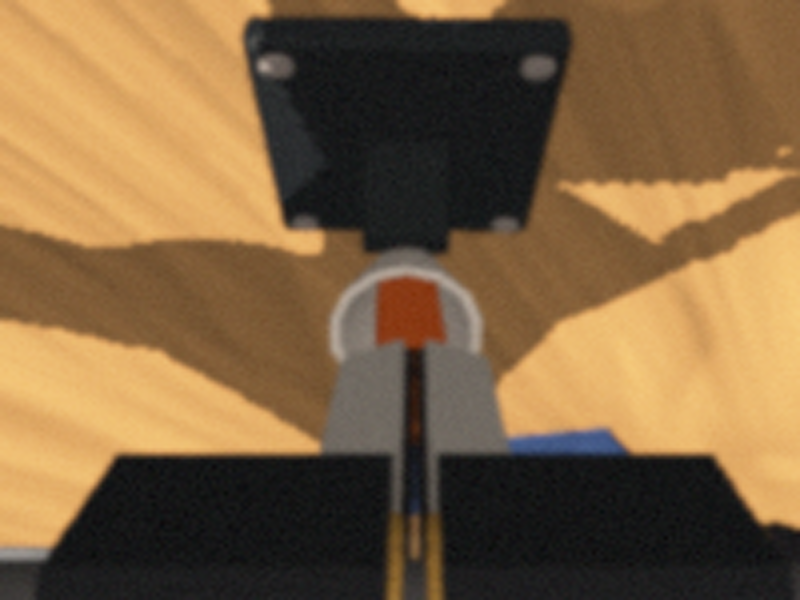

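```bash
python3 - <<'E' 2>/dev/null
from h import *
np.set_printoptions(precision=2,suppress=True)
f,t,c=pickle.load(open("f4.pkl","rb"))
for k in(0,.005,.01,.014):
    E=HOME_END+ax(39)*k+up(39)*.005; print(k,"top px",w2px(t,E),"scene",w2px(c,E))
print("mouth",w2px(t,MOUTH),w2px(c,MOUTH))
print("top obs",345+87/8,196+150/8)
q=w2px(c,HOME_END).round().astype(int);print(q)
a=c["color"][q[1]-25:q[1]+35,q[0]-30:q[0]+30,::-1]
b=pickle.load(open("f5.pkl","rb"))
q2=w2px(t,MOUTH).round().astype(int)
b=t["color"][196:246,345:395,::-1]
cv2.imwrite("pics/chk.png",np.hstack([cv2.resize(a,(400,400),interpolation=cv2.INTER_CUBIC),cv2.resize(b,(400,400),interpolation=cv2.INTER_CUBIC)]))
hsv=cv2.cvtColor(np.ascontiguousarray(a),cv2.COLOR_BGR2HSV);m=(hsv[...,0]<13)&(hsv[...,1]>170);ys,xs=np.nonzero(m);i=[xs.argmin(),xs.argmax(),ys.argmin(),ys.argmax()]
print([(xs[j]+q[0]-30,ys[j]+q[1]-25) for j in i],m.sum())
b=np.ascontiguousarray(b);hsv=cv2.cvtColor(b,cv2.COLOR_BGR2HSV);m=(hsv[...,0]<12)&(hsv[...,1]>200);ys,xs=np.nonzero(m);i=[xs.argmin(),xs.argmax(),ys.argmin(),ys.argmax()]
print([(xs[j]+345,ys[j]+196) for j in i],m.sum())
E
```

```text
0 top px [356.14 213.06] scene [223.86 142.72]
0.005 top px [357.33 213.77] scene [223.61 142.99]
0.01 top px [358.51 214.48] scene [223.37 143.27]
0.014 top px [359.45 215.04] scene [223.18 143.48]
mouth [369.96 221.48] [221.02 146.33]
top obs 355.875 214.75
[224 144]
[(np.int64(220), np.int64(146)), (np.int64(225), np.int64(143)), (np.int64(223), np.int64(143)), (np.int64(220), np.int64(148))] 23
[(np.int64(358), np.int64(218)), (np.int64(372), np.int64(222)), (np.int64(360), np.int64(214)), (np.int64(370), np.int64(225))] 13
```

The push met a firm 4 N stop, so the tool is home. I'll regrasp by the handle end, withdraw along the axis, and hover upright over switch 1's entry point. The last picture will be used to align there.

```bash
cat >> h.py <<'E'
BANK=np.array([.5455,.2190,.046]); BY=np.radians(-10.7)
bx=np.array([np.cos(BY),np.sin(BY),0]);by=np.array([-bx[1],bx[0],0])
OD=rpy(-UZ,bx); OC=rpy(ax(39),JZ); LT=.096   # TCP to tip, first guess
def well(x,y,dz): return BANK+bx*x+by*y+UZ*(LT+dz)   # TCP for tip at dz above opening
E
python3 - <<'E' 2>/dev/null
from h import *
from plant import r,viewer,kinematics,set_gripper
np.set_printoptions(precision=4,suppress=True)
c=r.sense()["position"]; np.save("contact.npy",c)
r.servo_line(c-ax(39)*.010,OC,speed=.15); set_gripper(.30)
r.servo_line(c+ax(39)*.028,OC,speed=.15); set_gripper(0,35)
s=r.sense();print("grip",s["gripper_width"],s["clock"],s["position"])
np.save("grip.npy",s["position"])
if s["gripper_width"]>.1:
    r.servo_line(s["position"]-ax(39)*.10,OC,speed=.25)
    r.goto(well(-.0115,.025,.05),OD)
    r.servo_line(well(-.0115,.025,.018),OD,speed=.15); r.sleep(.15)
    s=r.sense();print(s["clock"],s["gripper_width"],s["position"],s["wrist_force"])
    f=viewer.grab_frame("wrist");t=viewer.grab_frame("top");pickle.dump([f,t],open("f6.pkl","wb"))
    q=w2px(f,BANK).round().astype(int);print("wr",q, w2px(f,BANK+bx*-.0115+by*.025+UZ*.018))
    u=q[0]-50;v=min(q[1]-50,284);print(u,v)
    a=cv2.resize(f["color"][v:v+100,u:u+100,::-1],(480,480),interpolation=cv2.INTER_CUBIC)
    q=w2px(t,BANK).round().astype(int);print("top",q, w2px(t,BANK+bx*-.0115+by*.025+UZ*.018))
    b=cv2.resize(t["color"][q[1]-30:q[1]+30,q[0]-20:q[0]+20,::-1],(320,480),interpolation=cv2.INTER_CUBIC)
    cv2.imwrite("pics/hover.png",np.hstack([a,b]))
E
```

```text
grip 0.14480885162815518 32.5333 [ 0.4892 -0.2707  0.0764]
35.1833 0.14518195262837916 [0.5396 0.2457 0.1608] [-0.4757 -0.4338 -0.4149]
wr [260 205] [250.3695 188.4286]
210 155
top [180 200] [168.2481 201.2706]
```

View pics/hover.png

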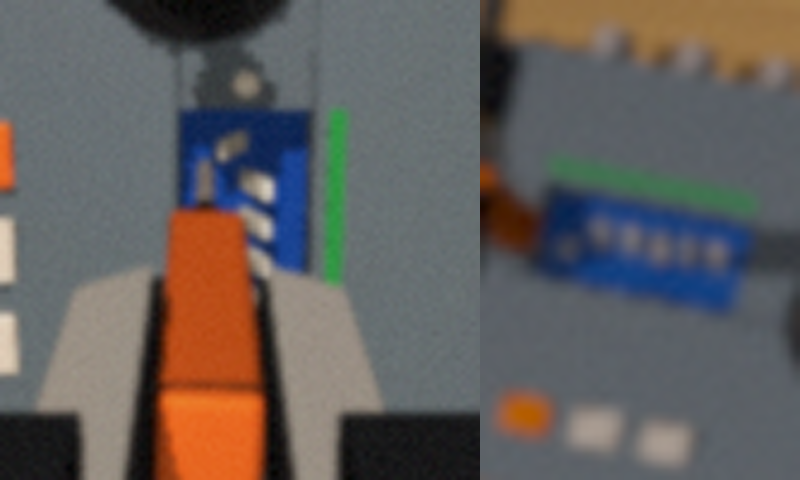

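In the wrist view the steel shaft ends at (205,155) and the well's x edges are at columns 180 and 310. That puts the tip at about x = -9.8 mm, so the bank needs a -1.7 mm correction in x. I'll check y the same way.

```bash
python3 - <<'E' 2>/dev/null
from h import *
np.set_printoptions(precision=2,suppress=True)
f,t=pickle.load(open("f6.pkl","rb"));B=BANK-bx*.0017
for y in(.036,.025,0): print(y,"well row in crop",(w2px(f,B+by*y)-[210,155])*4.8, "edges",(w2px(f,B+by*y-bx*.016)-[210,155])*4.8)
for lt in(.087,.096,.105): print("tip lt",lt,(w2px(f,B+bx*-.0098+by*.025+UZ*(.018+.096-lt))-[210,155])*4.8)
for y in (.015,.005): print("sw top on",(w2px(f,B+bx*.006+by*y-UZ*.0033)-[210,155])*4.8,"off",(w2px(f,B-bx*.006+by*(y)-UZ*.0033)-[210,155])*4.8)
print("sw1 off",(w2px(f,B-bx*.006+by*.025-UZ*.0033)-[210,155])*4.8)
E
```

```text
0.036 well row in crop [235.08  98.37] edges [168.38  98.43]
0.025 well row in crop [234.87 143.11] edges [168.72 143.17]
0 well row in crop [234.4  242.09] edges [169.48 242.16]
tip lt 0.087 [193.46 169.9 ]
tip lt 0.096 [193.77 160.46]
tip lt 0.105 [194.07 151.55]
sw top on [258.74 179.77] off [210.   179.82]
sw top on [258.38 218.84] off [210.  218.9]
sw1 off [210.   140.17]
```

```bash
cat >> h.py <<'E'
BANK=BANK-bx*.0017-by*.0015
E
python3 - <<'E' 2>/dev/null
from h import *
from plant import r
np.set_printoptions(precision=4,suppress=True)
f0=r.sense()["wrist_force"]
for dz in(.008,-.001,-.004,-.0065,-.009,-.0115,-.014,-.0165,-.019,-.0215,-.024):
    r.servo_line(well(-.0115,.025,dz),OD,speed=.1 if dz>-.002 else .05); s=r.sense();df=s["wrist_force"]-f0
    if np.abs(df).max()>2: break
print(dz,s["position"][2]-.046-LT,df,df@bx,df@by,s["gripper_width"],s["clock"])
E
```

```text
-0.0165 -0.015364376459026954 [-0.3172 -0.5505  5.4167] -0.20944355502303919 -0.5998571305808823 0.14579973394429022 37.2833
```

The floor contact is where expected, so the tip length is confirmed. Now I'll flip switches 1, 2 and 5.

```bash
python3 - <<'E' 2>/dev/null
from h import *
from plant import r,viewer
np.set_printoptions(precision=3,suppress=True)
D=-.006
def ln(x,y,z,v): r.servo_line(well(x,y,z),OD,speed=v); s=r.sense(); return s
s=ln(-.0115,.025,D,.1)
f0=s["wrist_force"]
for x,y,sg in((-.0115,.025,1),(.0115,.015,-1),(.0115,-.015,-1)):
    if sg<0:
        ln(x,y,.008,.15); s=ln(x,y,D,.1); print("down",(s["wrist_force"]-f0))
    s=ln(0.0005*sg,y,D,.06); df=s["wrist_force"]-f0; print("push",df@bx,df@by,df[2],s["gripper_width"])
    ln(-.003*sg,y,D,.1); s=ln(-.003*sg,y,.008,.15)
r.servo_line(well(-.003,-.015,.055),OD,speed=.25)
r.goto(np.load("grip.npy")-ax(39)*.13+UZ*.02,OC)
t=viewer.grab_frame("top");pickle.dump(t,open("f7.pkl","wb"))
s=r.sense();print(s["clock"],s["joint_pos"])
t0=pickle.load(open("f0.pkl","rb"))["top"]
for nm,F in(("before",t0),("now",t)):
    g=cv2.cvtColor(F["color"],cv2.COLOR_RGB2HSV); o=[]
    for i in range(6):
        l=[cv2.getRectSubPix(F["color"],(1,1),tuple(map(float,w2px(F,BANK+by*(.025-.01*i)+bx*x-UZ*.005))))[0,0,0] for x in np.arange(-.010,.0121,.002)]
        o.append(" ".join(f"{v:3d}" for v in l))
    print(nm,*o,sep="\n")
b=cv2.resize(t["color"][175:225,150:210,::-1],(720,600),interpolation=cv2.INTER_CUBIC);cv2.imwrite("pics/sw.png",b)
E
```

```text
push 1.6729962836886256 -1.1437591995380922 0.7147150210091692 0.14623489842450094
down [ 0.612 -0.948  0.575]
push 1.8644475446401207 -0.8524431607954024 0.7341361911520806 0.14216303389420648
down [ 0.917 -0.912  0.184]
push 0.9800219449540573 -0.35517560086057737 0.6513141083636121 0.14521907097807304
43.05 [ 0.068  0.507  1.571 -0.78   1.553  0.658]
before
 28  40  49  52  48  37  28  22  17  14  16  24
 20  19  21  36  52  68  78  77  69  54  36  34
 16  17  28  46  66  81  90  92  81  60  39  32
 18  17  38  61  82  92  90  81  66  48  36  32
 18  21  33  50  64  75  79  73  63  49  33  34
 19  23  35  52  72  85  93  92  79  60  37  35
now
130 130 131 132 135 138 141 144 145 146 145 144
130 131 131 130 130 130 129 131 132 134 139 142
129 129 129 128 128 127 127 126 127 126 126 127
125 126 125 125 124 122 122 122 122 122 122 122
121 121 121 122 121 121 120 119 120 120 120 120
118 118 118 118 117 116 116 116 116 117 117 115
```

The arm blocks the top view from here. I'll check the switches numerically with the scene camera before returning the tool.

```bash
python3 - <<'E' 2>/dev/null
from h import *
from plant import r,viewer
c=viewer.grab_frame("scene");w=viewer.grab_frame("wrist");pickle.dump([c,w],open("f8.pkl","wb"))
c0=pickle.load(open("f0.pkl","rb"))["scene"]
print(w2px(c,BANK),w2px(w,BANK),w2px(c,BANK+by*.01)-w2px(c,BANK),w2px(c,BANK+bx*.01)-w2px(c,BANK))
for nm,F in(("before",c0),("now",c)):
    print(nm)
    for i in range(6):
        l=[cv2.getRectSubPix(F["color"],(1,1),tuple(map(float,w2px(F,BANK+by*(.025-.01*i)+bx*x-UZ*.0045))))[0,0,0] for x in np.arange(-.012,.0121,.002)]
        print(" ".join(f"{v:3d}" for v in l))
E
```

```text
[305.26276263 226.45224989] [ 685.46687274 1058.94171926] [1.90739692 1.93298979] [-2.90424692  1.04099573]
before
 49  51  58  66  76  75  71  60  55  63  66  65  55
 48  48  44  39  35  42  58  81 103 101  90  72  59
 45  43  40  37  36  43  58  83 112 112 100  75  59
 46  43  40  36  37  42  53  71  91  97  92  75  62
 47  43  40  39  38  41  55  74  95 101  98  80  64
 47  47  49  53  56  61  72  87  95  92  77  67  63
now
 49  46  43  42  41  50  61  78  90  90  78  62  56
 53  57  74  91 101  99  91  79  71  76  75  70  60
 52  53  48  42  42  45  58  84 115 117 106  80  63
 48  45  41  38  46  57  75  93 112 104  90  69  58
 52  61  77  99 103 103  88  83  89  99 107  88  71
 53  53  56  59  61  64  74  91 101  99  82  72  70
```

The scene camera clearly shows 1 on, 2 off, 3 on, 4 on, 5 off, 6 on. Now I'll return the tool to the holder.

```bash
python3 - <<'E' 2>/dev/null
from h import *
from plant import r,viewer,set_gripper
np.set_printoptions(precision=3,suppress=True)
g=np.load("grip.npy"); a=ax(39)
r.servo_line(g-a*.10,OC,speed=.2); r.sleep(.1); f0=r.sense()["wrist_force"]
for k,v in((-.05,.15),(-.03,.1),(-.015,.08),(-.006,.06),(-.002,.05),(0,.05),(.002,.05),(.004,.05),(.006,.05)):
    r.servo_line(g+a*k,OC,speed=v); s=r.sense(); df=s["wrist_force"]-f0
    print(k,df@a,df@up(39),df@JZ,s["gripper_width"],s["clock"])
    if -df@a>5 or np.linalg.norm(df)>15: break
E
```

```text
-0.05 0.1491178499970514 -1.1676402385068694 -0.3501953077554495 0.14934356663606646 44.1083
-0.03 0.8928455675460685 -0.9586622360503299 -0.47637795638390307 0.14490084233253475 44.4583
-0.015 0.4825476973793754 -1.7549708229539727 -1.203340228141091 0.1449551910003841 44.7917
-0.006 1.9480375091180955 -2.077104561124699 -1.2239457287400493 0.14449807289911512 45.0917
-0.002 2.1818248405664677 -0.7953130717779684 -3.2626193914897588 0.14454048060672703 45.3417
0 -3.2593779793540016 -1.914064754545267 -2.8537684908875125 0.14527539577906323 45.5917
0.002 -10.706096173090893 -1.6452505009348029 -4.410472985238141 0.14578951409779212 45.8417
```

It seats at the same depth as before. I'll release, give a confirming push with closed fingers, and back off.

```bash
python3 - <<'E' 2>/dev/null
from h import *
from plant import r,viewer,set_gripper
np.set_printoptions(precision=3,suppress=True)
c=np.load("contact.npy"); a=ax(39)
set_gripper(.30); r.servo_line(c-a*.012,OC,speed=.2); set_gripper(0,20); r.sleep(.1)
f0=r.sense()["wrist_force"]
for k in(-.004,-.002,0,.002):
    r.servo_line(c+a*k,OC,speed=.05); s=r.sense(); df=s["wrist_force"]-f0; print(k,df@a,(s["position"]-c)@a,s["clock"])
    if -df@a>3: break
r.servo_line(c-a*.10,OC,speed=.25); p=r.sense()["position"]
r.goto(np.array([.40,-.20,.30]),rpy(-UZ,[0,-1,0])); r.sleep(.2)
s=r.sense();print(s["clock"])
F={n:viewer.grab_frame(n) for n in("wrist","top","scene")};pickle.dump(F,open("f9.pkl","wb"))
w=F["wrist"];im=w["color"];hsv=cv2.cvtColor(im,cv2.COLOR_RGB2HSV);m=((hsv[...,0]<14)&(hsv[...,1]>190)&(hsv[...,2]>70)).astype(np.uint8)
n,_,st,ce=cv2.connectedComponentsWithStats(m)
for i in range(1,n):
    if st[i,4]>15: print("blob",st[i],ce[i].round(1))
e=HOME_END+a*.004;print("pred handle end/mid/mouth",w2px(w,e),w2px(w,e+a*.04),w2px(w,MOUTH))
f0=pickle.load(open("f0.pkl","rb"))
for nm,P in(("oil",[.327,.362,.03]),("obj",[.685,-.075,.03]),("eyep",[.728,-.392,.03])):
    q=w2px(F["scene"],np.array(P)).astype(int);A=[x["scene"]["color"][q[1]-12:q[1]+12,q[0]-12:q[0]+12].astype(int) for x in(f0,F)];print(nm,np.abs(A[0]-A[1]).mean(),np.abs(A[0]-A[1]).max())
for i in range(6):
    l=[cv2.getRectSubPix(F["top"]["color"],(1,1),tuple(map(float,w2px(F["top"],BANK+by*(.025-.01*i)+bx*x-UZ*.005))))[0,0,0] for x in np.arange(-.010,.0121,.002)];print(*l)
E
```

```text
-0.004 1.077551056281099 -0.0035261264386955322 47.6667
-0.002 0.5374996825829523 -0.0019301827976040142 47.9167
0 0.26546798140355393 8.053957378434582e-05 48.1667
0.002 -5.109374028964969 0.0008415546947088952 48.4167
50.0167
blob [287  96  32  24 346] [302.4 107. ]
blob [216 198  15  44 462] [222.9 219.7]
pred handle end/mid/mouth [282.795  99.091] [300.775 108.798] [309.729 113.175]
oil 2.2627314814814814 7
obj 2.470486111111111 7
eyep 2.2424768518518516 7
14 15 29 45 58 66 67 63 55 41 30 28
38 53 70 69 58 43 30 25 23 20 20 30
18 17 27 45 65 82 93 95 84 62 38 31
21 27 43 63 84 92 91 82 68 47 31 27
41 56 68 67 59 48 32 26 22 19 18 29
16 20 32 52 72 87 95 94 81 61 39 34
```

```bash
python3 -c "
from plant import order,r
order.hand_in();print(r.sense()['clock'])"
```

```text
the job is handed in; nothing more can be done
the job is handed in; nothing more can be done
```

The job is handed in at about 50 s on the robot clock, with the switches set and the tool back in its holder. I seated the small orange tool in the holder and let go, then took it by the end of its handle. With it upright I flipped switches 1, 2 and 5, then returned it to the holder and let go.

**Last checks**
- **Switches:** the scene and top cameras both read on, off, on, on, off, on.
- **Tool:** a 5 N push on its end met a firm stop within 1 mm of the first seating, and the wrist view shows it in the holder.
- **Lens parts and oil bottle:** unchanged in the scene view.

**What failed or disagreed**
- **First grasp:** it closed on air without moving the tool. The fingertips turned out to stand about 9 mm behind the stated TCP, not 19 mm ahead, so I found the bench by touch, with about 10 N at contact.
- **Handle end:** at the first seating the push met its stop about 14 mm further in than I had predicted. I did not find out why, and took the firm stop as fully home.
- **Pictures:** the 12-picture limit was reached, so the final switch and tool checks were numeric, not by eye.

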